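Ride the centrifuge lid shut

TASK

Close the heavy lid of the tube centrifuge by hand: lay your closed fingertips on the blue sprung catch plate near the lid's curved front edge and follow it down, keeping the plate under a steady push of 2.5 to 6 N all the way once the lid is moving, although the lid swings on its own inertia and past its balance point sinks by its own weight, and let it meet the seal without a slam. Hold it shut with that same push for three seconds and finish while still holding it; leave the other things on the counter alone.

Things in the scene. Friction and masses are not known exactly. Their poses are not given: they have to be found in the camera images.
- centrifuge: built-in blood-tube centrifuge, white deck 440 x 410 mm standing 80 mm above the stone counter, open steel bowl 270 mm wide with a four-bucket rotor, grey control panel along its front, grey rear housing 155 mm high reaching 350 mm behind the middle. Fixed. Origin at the middle of the deck's foot on the counter; x along the hinge axis, y from the hinge to the front, z up
- lid: the lid, 335 mm from hinge to front edge, 400 mm wide, white, domed (an arc of 355 mm radius across the hinge axis, its crown 62 mm above the hinge axis when shut), with a blue rolled front edge. Origin at the middle of the hinge axis; x along the axis, y towards the front edge, z out of the domed top
- press_point (a point): middle of the top face of the blue catch plate, where the hand goes. Unpressed it is at y 300 mm, z 66 mm in the lid's frame (307 mm from the hinge axis) and sinks as the plate is pressed
- lid_angle (a joint): how far the lid is open, rad: 0 shut on its seal, growing as the front edge rises; at rest at 0.48 to 0.62 at the start. Meeting the seal faster than 0.75 rad/s is a slam. Nominal values about the hinge: inertia 1.5 kg m2 with its geared damper, viscous damping 3.6 Nms/rad, dry friction 0.5 Nm
- hinge (a point): middle of the hinge axis, 100 mm above the counter, 165 mm to -y of the centrifuge's origin; the axis runs along the centrifuge's x. Springs and a hidden counterweight carry most of the lid: apart from friction it balances near 0.5 rad, and lower down its weight closes it with about 0.3 Nm at 0.35 rad and 0.8 Nm when shut; between lids this differs by up to 0.6 Nm at 0.35 rad, 1.6 Nm when shut
- basket: loose green plastic basket, 160 x 240 x 90 mm, origin under its middle; leave alone
- rinse_bottle: loose white bottle with a blue cap, 64 mm wide and 170 mm high, origin under its middle; leave alone
- steel_cup: loose empty steel centrifuge cup, 80 mm wide and 100 mm high, origin under its middle; leave alone
- front_edge (a point): middle of the lid's rolled front edge, at y 335 mm, z 6 mm in the lid's frame
- catch_plate: blue sprung plate, top face 110 mm along the hinge by 38 mm, standing up to 24 mm out of its grey frame near the lid's front edge. Origin at the middle of its top face; axes as the lid's but leaned forward 0.1 rad about x, so its z (outward normal) leans 0.1 rad from the lid's z to the lid's y; it sinks along -z. Mass 0.1 kg
- catch_stroke (a joint): how far the catch plate is pressed in, m: 0 out, stop at 0.024; spring 300 N/m (2.5 N is about 8 mm, 6 N about 20 mm), damping 3 Ns/m

How it is judged:
By the outcome, as a careful person would: the job done as asked, in the order asked, and still so for the second after the job is handed in, while the arm keeps its last pose, push and grip.
It also fails if it takes over 42 s, if anything falls off the work surface, if the arm or the gripper's body presses on something with over 40 N, if the wrist force passes 120 N, or if a joint passes its speed limit or range.

ROBOT

A 6-joint arm with a two-finger parallel gripper is mounted at the origin on the work surface. World frame = base frame: x ahead of the robot, y to its left, z up, the work surface at z = 0. Lengths are in m, angles in rad, forces in N, time in s.
With the tool pointing down it reaches from about 0.35 to 0.85 m from the base axis. Payload 8.1 kg.
Tool frame: the origin (TCP) lies on the centre line of the jaws, within the pads' length; the fingertips stand 17 mm ahead of it and the grasp point (between the pads) lies 2 mm behind it; z points along the fingers, y is the line along which they close (so a half turn about z gives the same grasp; the last joint's range is limited). The gripper opens to 93 mm and grips with 3 to 60 N. Pads are 15 mm wide; open, the fingers measure 128 mm over their backs; the gripper's body (75 mm by 188 mm) begins 65 mm behind the grasp point.
Start: joints at [1.123, 0.13, 1.488, -0, 1.523, -0.085], TCP at [0.213, 0.561, 0.236] pointing down, gripper open.
Joint ranges: [-2.96, 2.96], [-0.89, 2.26], [0.02, 2.5], [-1.34, 4.48], [0, 2.73], [-2.66, 2.66]. Speed limits (rad/s): [2.39, 2.39, 2.79, 3.14, 3.14, 3.14].

INTERFACE

Orientations are given as a rotation vector (axis times angle).
In Python, from plant import telemetry, viewer, order gives the robot as it stands.
- The arm moves only by the tool send_rows, never from a script. Its argument "plan" is a list that holds one entry, the list of rows, each a list of 5 numbers: the closure, from -1 (fully open) to 1 (shut), then the shift along the world's x, y, z normalised to -1 to 1, where 1 is 0.2 m, then the turn about the world's z normalised to -1 to 1, where 1 is 60 degrees. A call has 1 to 20 rows; each row is the pose to reach, as a shift and turn from the pose commanded when the call began; what a row does not reach only later rows make up. A row lasts 1/12 s, in which the tool goes at most 41.7 mm and 7.16 degrees, less where a joint would pass 70% of its speed; a pose out of reach is approached as far as the arm can. A call with a number of a shift or a turn outside -1 to 1 is refused whole. A call with a gripper value outside its range is refused whole. The fingers move at their own pace and stop on an object; "force" is the grip in N (left out, the last holds). Time passes only in rows, so rows that repeat a pose let the fingers close. It gives the time, the measured TCP pose, the force, the opening and the grip force at its end, in the units of the state.
- telemetry.read_state(): the state, without advancing time (a new reading comes with each control period).
- viewer.read_camera(name): name is "side" or "top" or "wrist"; returns (picture, depth): 480x640x3 uint8, blue, green, red; 480x640 float32, m along the optical axis (not along the pixel's ray), 0 where there is no reading.
- viewer.calibration(name): a dict with "camera_matrix" (3x3 intrinsics, pixels), "extrinsics" (4x4, takes a point from camera to world coordinates); the wrist camera has in their place "hand_eye" (4x4, takes a point from camera to tool coordinates, whose origin is the TCP and whose axes are the flange's). Camera axes: x right, y up, looking along -z (the intrinsics and any distortion apply to the point x, -y, -z); pixel columns grow to the right and rows downward; lengths in m; the calibration is good to about 2 mm. The wrist camera is an equidistant fisheye: a pixel r from the principal point sees the ray r / f radians off the axis. A picture is of the moment at which its call begins: read the wrist's pose just before it. calibration takes no time and is no camera call.
- order.close_job(): hands the job in; it is judged then, once.
The state is a dict: "t": time; "q": joint angles; "dq": joint speeds; "joint_torque": joint torques, N m; "tool_pos": TCP position; "orientation": TCP orientation; "force": force on the tool from outside, world axes, zero at the start; "wrist_torque": the same for the moment, N m; "opening": finger opening in m; "gripper_force": force on a finger pad.
Only numpy, scipy, OpenCV 4.12 (cv2) and the standard library are available. Lean on these libraries where they do the work, as an engineer would, in place of code of your own. Each camera call takes 0.05 s, during which the arm holds its last target. There are 200 camera calls.

## Working session

There is one attempt and no reset: what is moved stays moved. The work goes in short steps, Python scripts to look and compute and a tool call to move; the robot and the scene stay as the last step left them, time stands still between calls to the robot, and variables do not carry over. Pictures are saved under pics/ and viewed, at most 10 in all, crops included, and the job is handed in when it is done.

Besides the shell and the picture viewer there is one more tool, called after ">>>" in YAML: its name, and indented under it one key for each argument. send_rows: Moves the arm, as the interface text tells. Scaled input: -1 to 1 covers 0.2 m each way for a shift and 60 degrees each way for a turn. Its arguments: {"type":"object","properties":{"plan":{"type":"array"},"force":{"type":"number"}},"required":["plan"]}

```bash
mkdir -p pics; ls
python3 - <<'E'
from plant import telemetry, viewer
import cv2, numpy as np
s=telemetry.read_state(); print({k:np.round(v,4).tolist() for k,v in s.items()})
for n in("side","top"):
    p,d=viewer.read_camera(n); c=viewer.calibration(n)
    cv2.imwrite(f"pics/{n}0.png",p); np.savez(f"{n}0.npz",p=p,d=d,K=c["camera_matrix"],T=c["extrinsics"])
    print(n,{k:np.round(v,3).tolist() for k,v in c.items()})
E
```

```text
pics
{'t': 0.0, 'q': [1.1226, 0.1312, 1.4893, -0.0, 1.523, -0.0854], 'dq': [0.0009, 0.0002, 0.0011, 0.0012, -0.0002, -0.0005], 'joint_torque': [-0.0008, -55.9817, -49.1763, 0.0769, 0.0349, -0.0003], 'tool_pos': [0.2127, 0.5605, 0.2346], 'orientation': [-0.5666, -3.0896, 0.0028], 'force': [0.0999, 0.2717, 1.5321], 'wrist_torque': [-0.043, 0.0062, -0.0221], 'gripper_force': 0.0, 'opening': 0.093}
side {'camera_matrix': [[524.883, 0.0, 317.329], [0.0, 524.883, 248.054], [0.0, 0.0, 1.0]], 'extrinsics': [[-0.885, -0.338, 0.32, 0.883], [0.466, -0.636, 0.616, 0.824], [-0.004, 0.694, 0.72, 0.934], [0.0, 0.0, 0.0, 1.0]]}
top {'camera_matrix': [[479.236, 0.0, 321.865], [0.0, 479.236, 232.352], [0.0, 0.0, 1.0]], 'extrinsics': [[0.016, 0.996, -0.086, 0.474], [-1.0, 0.016, 0.001, 0.168], [0.003, 0.086, 0.996, 1.032], [0.0, 0.0, 0.0, 1.0]]}
```

View pics/side0.png

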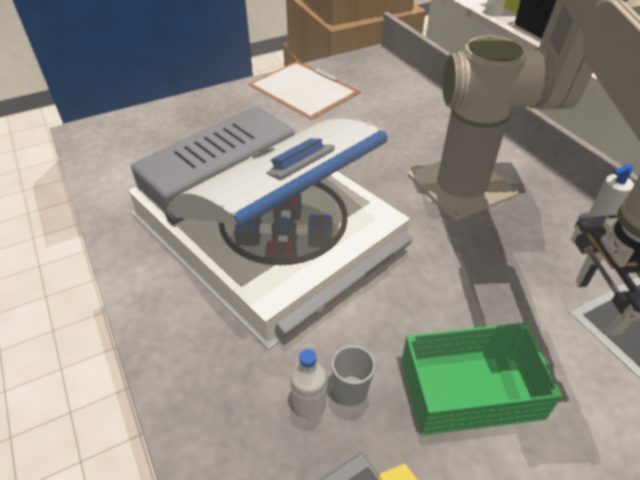

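View pics/top0.png

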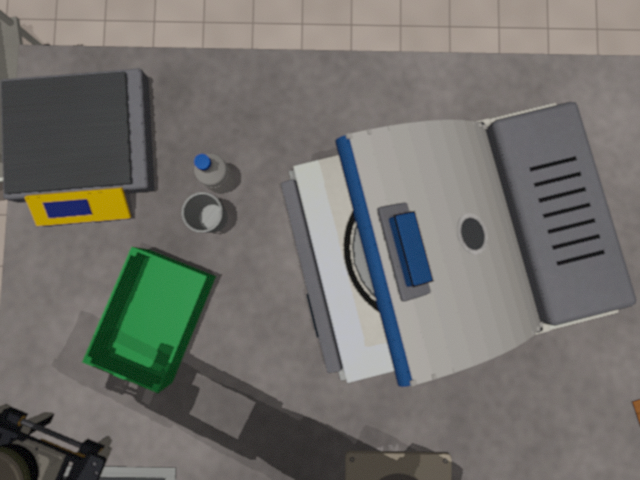

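The side view shows the open lid, with the blue catch plate near (298,152). In the top view the plate spans (392,212)–(430,285) and the rolled edge runs from (342,138) to (404,383), with the hinge towards world -y. The loose items are at the left: basket (155,320), cup (203,213) and bottle (208,170).

```bash
cat > h.py <<'E'
import numpy as np, cv2
def cloud(d,K,T):
    v,u=np.mgrid[:480,:640]
    P=np.stack([(u-K[0,2])/K[0,0]*d,-(v-K[1,2])/K[1,1]*d,-d],-1)
    return P@T[:3,:3].T+T[:3,3]
def blue(p):
    h=cv2.cvtColor(p,cv2.COLOR_BGR2HSV)
    m=((h[...,0]>100)&(h[...,0]<125)&(h[...,1]>140)&(h[...,2]>40)).astype(np.uint8)
    return m
E
python3 - <<'E'
from h import *
for n in("top","side"):
    f=np.load(n+"0.npz"); P=cloud(f["d"],f["K"],f["T"]); m=blue(f["p"])*(f["d"]>0)
    N,L,S,C=cv2.connectedComponentsWithStats(m.astype(np.uint8))
    for i in range(1,N):
        if S[i,4]<150: continue
        Q=P[L==i]; c=np.median(Q,0); X=Q-Q.mean(0); w,V=np.linalg.eigh(X.T@X/len(X))
        print(n,S[i],Q.mean(0).round(4),c.round(4),"ext",(2*np.sqrt(3*w)).round(3),"long",V[:,2].round(3),"nrm",V[:,0].round(3), "zmax",np.percentile(Q[:,2],[2,50,98]).round(3))
    if n=="top":
        for (u,v) in [(560,150),(600,250),(540,300),(325,250),(315,180),(360,360),(560,330),(500,113),(575,103),(632,302),(548,322),(343,138),(404,383),(435,290),(388,215),(410,250),(300,170),(345,378)]:
            print((u,v),P[v,u].round(3))
    # deck / housing planes
    for z0,z1 in((.145,.165),):
        k=(P[...,2]>z0)&(P[...,2]<z1)&(P[...,1]<-.15); 
        if k.sum(): 
            r=cv2.minAreaRect(P[k][:,:2].astype(np.float32)); print(n,"housing",r, np.median(P[k][:,2]))
E
```

```text
top [ 337  137   74  249 3188] [0.4948 0.0862 0.2899] [0.4923 0.0855 0.2905] ext [0.006 0.02  0.391] long [-0.966 -0.258 -0.   ] nrm [-0.096  0.357  0.929] zmax [0.283 0.29  0.294]
top [195 154  16  16 193] [0.6751 0.3871 0.169 ] [0.6748 0.3871 0.1694] ext [0.009 0.023 0.026] long [-0.7   -0.704 -0.119] nrm [-0.067 -0.102  0.993] zmax [0.16  0.169 0.172]
top [ 45 201  45  16 540] [0.6014 0.6945 0.0456] [0.6015 0.6941 0.0459] ext [0.006 0.03  0.085] long [-0.107  0.994 -0.004] nrm [ 0.576  0.059 -0.815] zmax [0.036 0.046 0.055]
top [ 390  213   42   73 1761] [0.5137 0.0333 0.3116] [0.5135 0.0335 0.3117] ext [0.013 0.04  0.107] long [-0.966 -0.257  0.001] nrm [ 0.05  -0.183  0.982] zmax [0.304 0.312 0.319]
(560, 150) [ 0.711 -0.275  0.155]
(600, 250) [ 0.526 -0.344  0.154]
(540, 300) [ 0.433 -0.238  0.142]
(325, 250) [0.522 0.16  0.079]
(315, 180) [0.662 0.182 0.081]
(360, 360) [0.308 0.088 0.077]
(560, 330) [ 0.363 -0.343  0.   ]
(500, 113) [ 0.835 -0.224 -0.002]
(575, 103) [ 0.804 -0.309  0.15 ]
(632, 302) [ 0.432 -0.401  0.151]
(548, 322) [ 0.393 -0.252  0.141]
(343, 138) [0.688 0.136 0.292]
(404, 383) [0.312 0.039 0.292]
(435, 290) [ 0.452 -0.012  0.278]
(388, 215) [0.566 0.065 0.297]
(410, 250) [0.512 0.034 0.315]
(300, 170) [0.682 0.212 0.079]
(345, 378) [0.258 0.113 0.009]
top housing ((0.5922224521636963, -0.2627677321434021), (0.3996128439903259, 0.20645731687545776), 14.811263084411621) 0.15349450044804053
side [615 165  17  17 166] [-0.1951  0.2933  0.1753] [-0.1987  0.2941  0.181 ] ext [0.014 0.034 0.048] long [-0.65   0.07  -0.757] nrm [0.036 0.997 0.061] zmax [0.149 0.181 0.188]
side housing ((0.0925741195678711, -0.9000937342643738), (1.5674262046813965, 1.3250881433486938), 6.946836471557617) 0.15505018480245003
```

>>> send_rows:
  plan:
    - [[1,0.05,-0.1,0.2,0],[1,0.15,-0.25,0.4,-0.1],[1,0.25,-0.45,0.6,-0.2],[1,0.35,-0.65,0.7,-0.3],[1,0.45,-0.85,0.72,-0.35],[1,0.5,-1,0.72,-0.4],[1,0.5,-1,0.72,-0.4]]
  force: 20

```text
t: 0.68
tool_pos: [0.3139, 0.3587, 0.3809]
orientation: [1.202, 2.901, 0.002]
force: [0.1, -0.4, 0.4]
opening: 0.0511
gripper_force: 0.0
```

>>> send_rows:
  plan:
    - [[1,0.1,-0.18,0,-0.1],[1,0.25,-0.36,0,-0.2],[1,0.4,-0.54,0,-0.3],[1,0.55,-0.72,0,-0.4],[1,0.7,-0.9,0,-0.5],[1,0.75,-1,0,-0.5],[1,0.75,-1,0,-0.5]]

```text
t: 1.27
tool_pos: [0.4656, 0.1551, 0.3784]
orientation: [1.916, 2.488, -0.004]
force: [0.7, 0.3, 0.6]
opening: 0.0045
gripper_force: 0.0
```

>>> send_rows:
  plan:
    - [[1,0.1,-0.2,0,0],[1,0.2,-0.4,0,0],[1,0.26,-0.58,0,0],[1,0.26,-0.65,0,0],[1,0.26,-0.65,0,0],[1,0.26,-0.65,0,0],[1,0.26,-0.65,0,0],[1,0.26,-0.65,0,0]]

```text
t: 1.93
tool_pos: [0.5146, 0.0324, 0.3797]
orientation: [-1.906, -2.497, -0.001]
force: [0.1, 0.9, -0.5]
opening: 0.0003
gripper_force: 0.0
```

Run:
```python
from h import *
from plant import telemetry, viewer
f=np.load("top0.npz"); P=cloud(f["d"],f["K"],f["T"]); m=blue(f["p"])*(f["d"]>0)
yc=np.array([-.258,.966]);xc=np.array([.966,.258]);H=np.array([.5725,-.184])
Q=P[200:300,385:440].reshape(-1,3)[m[200:300,385:440].ravel()>0]
u=(Q[:,:2]-H)@yc; x=(Q[:,:2]-H)@xc
k=(Q[:,2]>.302)&(u>.15)&(u<.28); u=u[k];x=x[k];z=Q[k,2]
print("xrange",np.percentile(x,[1,50,99]))
for a in np.arange(.19,.25,.004):
    q=(u>=a)&(u<a+.004)
    if q.sum()>5: print(round(a+.002,3),q.sum(),np.median(z[q]).round(4))
F=[]
for i in range(12):
    viewer.read_camera("top"); s=telemetry.read_state(); F.append(np.r_[s["force"],s["wrist_torque"],s["tool_pos"]])
F=np.array(F);print(F.mean(0).round(4),F.std(0).round(4))
```

```text
xrange [-0.05257761 -0.0007372   0.05201778]
0.204 61 0.3048
0.208 160 0.3063
0.212 171 0.3078
0.216 168 0.3098
0.22 172 0.312
0.224 170 0.3137
0.228 178 0.3154
0.232 182 0.3172
0.236 148 0.3175
0.24 272 0.3106
0.244 78 0.3046
[-0.114   0.0686  0.0146 -0.0631  0.0541 -0.0015  0.5148  0.0316  0.3797] [5.565e-01 5.489e-01 5.719e-01 2.670e-02 2.250e-02 2.590e-02 1.000e-04
 5.000e-04 1.000e-04]
```

>>> send_rows:
  plan:
    - [[1,0,0,-0.06,0],[1,0,0,-0.12,0]]

```text
t: 2.7
tool_pos: [0.5153, 0.0309, 0.3553]
orientation: [1.907, 2.495, 0.001]
force: [1.6, -0.3, -0.6]
opening: 0.0007
gripper_force: 0.0
```

>>> send_rows:
  plan:
    - [[1,0,0,-0.04,0]]

```text
t: 2.78
tool_pos: [0.5144, 0.0309, 0.3451]
orientation: [-1.907, -2.494, 0.002]
force: [0.3, -0.5, -0.6]
opening: 0.0005
gripper_force: 0.0
```

>>> send_rows:
  plan:
    - [[1,0,0,0,0]]

```text
t: 2.87
tool_pos: [0.5137, 0.031, 0.344]
orientation: [-1.905, -2.493, 0.005]
force: [-0.6, -0.6, -0.3]
opening: 0.0005
gripper_force: 0.0
```

Run:
```python
from plant import telemetry, viewer
import numpy as np
for i in range(4):
    s=telemetry.read_state(); print(round(s["t"],3),np.round(s["tool_pos"],4),np.round(s["force"],2)); viewer.read_camera("top")
```

```text
2.867 [0.5137 0.031  0.344 ] [-0.57 -0.63 -0.29]
2.917 [0.514  0.0309 0.3454] [-0.6  -0.01 -0.12]
2.967 [0.5144 0.0309 0.3466] [ 0.47 -0.8   0.07]
3.017 [0.5148 0.0309 0.3474] [0.46 0.27 0.39]
```

>>> send_rows:
  plan:
    - [[1,0,0,0.03,0]]

```text
t: 3.15
tool_pos: [0.5147, 0.0309, 0.3532]
orientation: [-1.907, -2.495, 0.001]
force: [-0.1, -0.4, -0.2]
opening: 0.0007
gripper_force: 0.0
```

>>> send_rows:
  plan:
    - [[1,0,0,0,0],[1,0,0,0,0],[1,0,0,0,0]]

```text
t: 3.4
tool_pos: [0.5151, 0.0309, 0.3542]
orientation: [1.907, 2.495, 0.001]
force: [0.3, 1.2, -0.3]
opening: 0.0001
gripper_force: 0.0
```

```bash
cat > pf.py <<'E'
"""Particle filter for lid state + planner. Usage: pf.py init | step <Ftarget> <nrows>"""
import sys, json, numpy as np
from plant import telemetry
yc=np.array([-.258,.966]); H=np.array([.5725,-.184]); K=300.; W=.0075; dt=.002
rng=np.random.default_rng()
def geo(a,u,z):
    "stroke, unit normal, closing arm for tip centre (u,z) relative to hinge"
    b=a-.1; nu,nz=-np.sin(b),np.cos(b)
    pu,pz=.3*np.cos(a)-.066*np.sin(a),.3*np.sin(a)+.066*np.cos(a)
    cu=u+W*np.sign(b)*np.minimum(1,np.abs(b)/.02)
    s=-((cu-pu)*nu+(z-pz)*nz)
    return s,nu,nz,cu*nz-z*nu
def tip(a,s):
    b=a-.1; nu,nz=-np.sin(b),np.cos(b)
    u=.3*np.cos(a)-.066*np.sin(a)-s*nu+0*b
    z=.3*np.sin(a)+.066*np.cos(a)-s*nz
    z=z+(W*np.sign(b)*min(1,abs(b)/.02))*np.tan(b)   # corner touches
    return u,z
def grav(a,k): return np.interp(a,[0,.2,.35,.5,.7],[.8,.56,.3,0,-.3])+k*1.6*(.5-a)/.5
def dyn(a,w,X,N,arm):
    "X: k,fric,D,I ; w opening rate"
    tq=-N*arm-grav(a,X[0])-X[2]*w
    f=X[1]; mov=np.abs(w)>1e-3
    net=np.where(mov,tq-f*np.sign(w),np.where(np.abs(tq)>f,tq-f*np.sign(tq),0))
    w2=w+net/X[3]*dt
    w2=np.where(mov&(w2*w<0),0,w2)
    w2=np.where(~mov&(np.abs(tq)<=f),0,w2)
    a2=a+w2*dt
    hit=a2<0; return np.where(hit,0,a2),np.where(hit,0,w2)
def simulate(S,p0,p1,T):
    a,w,X=S[0],S[1],S[2:]; n=max(1,int(round(T/dt)))
    for i in range(n):
        u,z=p0+(p1-p0)*(i+1)/n
        s,_,_,arm=geo(a,u,z)
        a,w=dyn(a,w,X,K*np.clip(s,0,.03),arm)
    return np.vstack([a,w,X])
def uz(p): return np.array([(np.array(p[:2])-H)@yc,p[2]-.017-.1])
def main():
    st=telemetry.read_state(); p=uz(st["tool_pos"]); f=np.array(st["force"])
    if sys.argv[1]=="init":
        n=3000
        S=np.vstack([rng.normal(.545,.012,n),np.zeros(n),rng.uniform(-1,1,n)*.7,rng.normal(.5,.1,n).clip(.2),rng.normal(3.6,.4,n),rng.normal(1.5,.15,n)])
        log={"cmd":[float(v) for v in sys.argv[2:5]]}
    else:
        d=np.load("S.npz"); S=d["S"]; log=json.load(open("log.json"))
        T=st["t"]-log["t"]
        if T>1e-6:
            # assumed path: commanded waypoints corrected to measured end
            way=[np.array(log["p"])]+[uz(c) for c in log["plan"]]; m=len(way)-1
            m=max(1,int(round(T*12))); way=way[:m+1]; e=p-way[-1]
            for i in range(m):
                S=simulate(S,way[i]+e*i/m,way[i+1]+e*(i+1)/m,T/m)
            log["cmd"]=log["plan"][m-1]
        S[0]+=rng.normal(0,.001,S.shape[1])*(S[0]>0)
        s,nu,nz,_=geo(S[0],*p); F=K*np.clip(s,0,.03); fu=f[:2]@yc
        L=np.exp(-.5*((f[2]-F*nz)**2+.3*(fu-F*nu)**2)/.6**2)+1e-12
        S=S[:,rng.choice(S.shape[1],S.shape[1],p=L/L.sum())]
    s=geo(S[0],*p)[0]; q=lambda v:np.percentile(v,[5,50,95]).round(4)
    print("t",round(st["t"],2),"pos",np.round(st["tool_pos"],4),"force",f.round(2),"fu",round(f[:2]@yc,2),"cmd",np.round(log["cmd"],4))
    print("a",q(S[0]),"w",q(S[1]),"k",q(S[2]),"F",q(K*s))
    # plan: lid driven by force target
    Ft=[float(v) for v in sys.argv[5 if sys.argv[1]=="init" else 2].split(",")]
    m=S.mean(1); a,w,X=m[0],m[1],m[2:]; plan=[]; rows=[]
    for Fi in Ft:
        for i in range(int(round(1/12/dt))):
            u,z=tip(a,Fi/K); arm=geo(a,u,z)[3]
            a,w=dyn(a,w,X,max(Fi,0),arm); a,w=float(a),float(w)
        u,z=tip(a,Fi/K)
        xy=H+yc*u; c=[*xy,z+.117]
        r=np.round((np.array(c)-log["cmd"])/.2,3); c=list(np.array(log["cmd"])+r*.2)
        plan.append([float(v) for v in c]); rows.append([1,*[float(v) for v in r],0])
    print("rows",rows)
    R=S.copy(); p0=p
    for c in plan:
        R=simulate(R,p0,uz(c),1/12); p0=uz(c)
        print("  a",q(R[0]),"w",q(R[1]),"F",q(K*geo(R[0],*p0)[0]))
    log.update(t=st["t"],p=list(map(float,p)),plan=plan); json.dump(log,open("log.json","w")); np.savez("S.npz",S=S)
main()
E
python3 pf.py init .515 .031 .354 -1.2,2.2,3.6,3.8,3.8
```

```text
t 3.4 pos [0.5151 0.0309 0.3542] force [ 0.31  1.18 -0.32] fu 1.06 cmd [0.515 0.031 0.354]
a [0.5247 0.5452 0.5644] w [0. 0. 0.] k [-0.6261  0.0077  0.632 ] F [-7.717  -5.8209 -4.031 ]
rows [[1, 0.003, -0.009, -0.089, 0], [1, -0.003, 0.014, -0.141, 0], [1, -0.006, 0.026, -0.164, 0], [1, -0.008, 0.03, -0.171, 0], [1, -0.009, 0.036, -0.177, 0]]
  a [0.5247 0.5452 0.5644] w [0. 0. 0.] F [-3.0272 -1.1878  0.5472]
  a [0.5247 0.5452 0.5642] w [-0.0115 -0.0003  0.    ] F [0.4032 2.2421 3.9547]
  a [0.5247 0.5446 0.5617] w [-0.054  -0.0176 -0.    ] F [1.966  3.748  5.2979]
  a [0.5244 0.5418 0.5557] w [-0.0983 -0.0449 -0.0046] F [2.4292 3.9934 5.2441]
  a [0.5232 0.5366 0.5471] w [-0.1304 -0.0696 -0.0151] F [2.7998 4.0004 4.9471]
```

>>> send_rows:
  plan:
    - [[1,0,-0.005,-0.04,0],[1,0,-0.005,-0.07,0],[1,0,-0.005,-0.09,0],[1,0,-0.005,-0.1,0],[1,0,-0.005,-0.105,0],[1,0,-0.005,-0.105,0],[1,0,-0.005,-0.105,0]]

```text
t: 3.98
tool_pos: [0.5149, 0.0298, 0.3328]
orientation: [1.908, 2.496, -0.0]
force: [-0.1, -0.4, 0.0]
opening: 0.0006
gripper_force: 0.4
```

```bash
cat > avg.py <<'E'
from plant import telemetry, viewer
import numpy as np, sys
F=[]
for i in range(int(sys.argv[1])):
    viewer.read_camera("top"); s=telemetry.read_state(); F.append(np.r_[s["force"],s["tool_pos"]])
F=np.array(F); print(s["t"],F.mean(0).round(4),F.std(0).round(4)[3:], "fu",F[:,:2].mean(0)@[-.258,.966])
E
python3 avg.py 14
```

```text
4.6833 [-0.4242 -0.5134  0.9082  0.515   0.0299  0.3328] [0.     0.     0.0001] fu -0.38653951441219975
```

```bash
python3 - <<'E'
import re,numpy as np
src=open("pf.py").read().replace("\nmain()\n","\n"); ns={}; exec(src,ns)
from scipy.optimize import brentq
p=ns["uz"]([.515,.0299,.3328]); a0=brentq(lambda a:float(ns["geo"](a,*p)[0])-.0033,.4,.7); print(a0,p)
s=open("pf.py").read().replace("rng.normal(.545,.012,n)",f"rng.normal({a0:.4f},.002,n)"); open("pf.py","w").write(s)
E
python3 pf.py init .515 .030 .333 2.6,3.7,3.9,3.9
```

```text
0.5580071607806435 [0.2214624 0.2158   ]
t 4.68 pos [0.5149 0.03   0.3326] force [0.11 0.62 1.12] fu 0.57 cmd [0.515 0.03  0.333]
a [0.5548 0.558  0.5612] w [0. 0. 0.] k [-0.6316  0.0079  0.6255] F [0.7547 1.0448 1.3323]
rows [[1, -0.001, 0.009, -0.027, 0], [1, -0.003, 0.019, -0.045, 0], [1, -0.005, 0.024, -0.053, 0], [1, -0.006, 0.03, -0.06, 0]]
  a [0.5548 0.5579 0.5611] w [-0.0103 -0.0025  0.    ] F [2.347  2.6336 2.9138]
  a [0.5539 0.5569 0.5599] w [-0.0398 -0.0219 -0.009 ] F [3.5059 3.7813 4.047 ]
  a [0.5504 0.5539 0.5572] w [-0.0728 -0.0489 -0.0286] F [3.7678 4.0789 4.3762]
  a [0.5437 0.5487 0.553 ] w [-0.1    -0.074  -0.0497] F [3.6994 4.1509 4.5333]
```

>>> send_rows:
  plan:
    - [[1,-0.001,0.009,-0.027,0],[1,-0.003,0.019,-0.045,0],[1,-0.005,0.024,-0.053,0],[1,-0.006,0.03,-0.06,0]]

```text
t: 5.02
tool_pos: [0.5139, 0.036, 0.3206]
orientation: [1.907, 2.495, 0.0]
force: [0.8, -1.0, 3.7]
opening: 0.0006
gripper_force: 2.1
```

```bash
python3 pf.py step 4,4,4
```

```text
t 5.02 pos [0.5139 0.036  0.3206] force [ 0.84 -1.02  3.71] fu -1.2 cmd [0.5138 0.036  0.321 ]
a [0.5434 0.5481 0.5524] w [-0.1038 -0.0773 -0.0535] k [-0.6259 -0.0357  0.6191] F [3.7801 4.2024 4.5932]
rows [[1, -0.002, 0.006, -0.008, 0], [1, -0.004, 0.014, -0.018, 0], [1, -0.007, 0.023, -0.03, 0]]
  a [0.5343 0.5407 0.5465] w [-0.1222 -0.0978 -0.0736] F [3.446  4.0224 4.5467]
  a [0.5238 0.5318 0.5392] w [-0.1333 -0.1131 -0.0919] F [3.2558 3.9782 4.6388]
  a [0.5123 0.5217 0.5305] w [-0.1422 -0.1258 -0.1091] F [3.1128 3.9585 4.7495]
```

>>> send_rows:
  plan:
    - [[1,-0.002,0.006,-0.008,0],[1,-0.004,0.014,-0.018,0],[1,-0.007,0.023,-0.03,0]]

```text
t: 5.27
tool_pos: [0.5125, 0.0407, 0.3148]
orientation: [1.907, 2.495, 0.001]
force: [1.2, 0.1, 4.4]
opening: 0.0002
gripper_force: 2.0
```

```bash
python3 pf.py step 4,4,4
```

```text
t 5.27 pos [0.5125 0.0407 0.3148] force [1.17 0.13 4.38] fu -0.17 cmd [0.5124 0.0406 0.315 ]
a [0.5165 0.5237 0.5312] w [-0.1393 -0.1242 -0.109 ] k [-0.5831  0.1125  0.6412] F [3.5569 4.2091 4.88  ]
rows [[1, -0.002, 0.009, -0.011, 0], [1, -0.005, 0.02, -0.025, 0], [1, -0.008, 0.031, -0.041, 0]]
  a [0.5047 0.5127 0.5209] w [-0.1486 -0.1352 -0.1237] F [3.2587 3.9694 4.7148]
  a [0.4926 0.5009 0.5095] w [-0.1568 -0.1436 -0.1322] F [3.2056 3.9523 4.7315]
  a [0.4801 0.4885 0.4972] w [-0.1659 -0.1522 -0.1375] F [3.2303 3.9914 4.7685]
```

>>> send_rows:
  plan:
    - [[1,-0.002,0.009,-0.011,0],[1,-0.005,0.02,-0.025,0],[1,-0.008,0.031,-0.041,0]]

```text
t: 5.52
tool_pos: [0.5108, 0.0472, 0.3063]
orientation: [1.908, 2.496, 0.001]
force: [2.8, 1.1, 4.8]
opening: 0.0005
gripper_force: 1.8
```

```bash
python3 pf.py step 4,4,4
```

```text
t 5.52 pos [0.5108 0.0472 0.3063] force [2.84 1.11 4.8 ] fu 0.34 cmd [0.5108 0.0468 0.3068]
a [0.4843 0.4909 0.4979] w [-0.1686 -0.1562 -0.1424] k [-0.5586  0.1645  0.6433] F [3.7954 4.3898 5.0157]
rows [[1, -0.002, 0.01, -0.013, 0], [1, -0.006, 0.022, -0.031, 0], [1, -0.009, 0.034, -0.049, 0]]
  a [0.4709 0.4774 0.4842] w [-0.1787 -0.1647 -0.1474] F [3.356  3.9414 4.5505]
  a [0.4569 0.4636 0.4704] w [-0.1854 -0.1699 -0.1498] F [3.3766 3.9809 4.5946]
  a [0.4421 0.4493 0.4565] w [-0.193  -0.1758 -0.1546] F [3.3221 3.9635 4.613 ]
```

```bash
sed -i 's/L=np.exp(.*/L=np.exp(-.5*((f[2]*nz+fu*nu-F)\/.6)**2)+1e-12; print("N meas",(f[2]*nz+fu*nu).mean().round(2),"side",round(float(f[:2]@[.966,.258]),2),"tang",(fu*nz-f[2]*nu).mean().round(2))/' pf.py; python3 -m py_compile pf.py; grep -n "N meas" pf.py | head -2
```

```text
56:        L=np.exp(-.5*((f[2]*nz+fu*nu-F)/.6)**2)+1e-12; print("N meas",(f[2]*nz+fu*nu).mean().round(2),"side",round(float(f[:2]@[.966,.258]),2),"tang",(fu*nz-f[2]*nu).mean().round(2))
```

>>> send_rows:
  plan:
    - [[1,-0.002,0.01,-0.013,0],[1,-0.006,0.022,-0.031,0],[1,-0.009,0.034,-0.049,0]]

```text
t: 5.77
tool_pos: [0.5088, 0.054, 0.2962]
orientation: [-1.907, -2.496, -0.0]
force: [1.1, 1.1, 4.4]
opening: 0.0006
gripper_force: 1.6
```

```bash
python3 pf.py step 4,4,4
```

```text
N meas 3.89 side 1.32 tang 2.26
t 5.77 pos [0.5088 0.054  0.2962] force [1.07 1.11 4.43] fu 0.79 cmd [0.509  0.0536 0.297 ]
a [0.4414 0.4478 0.4534] w [-0.1981 -0.1814 -0.1593] k [-0.5552  0.2003  0.6551] F [3.5202 4.0944 4.5975]
rows [[1, -0.004, 0.015, -0.022, 0], [1, -0.007, 0.028, -0.043, 0], [1, -0.011, 0.042, -0.065, 0]]
  a [0.4256 0.4322 0.4385] w [-0.2075 -0.1897 -0.1672] F [3.3849 3.9868 4.5458]
  a [0.4086 0.4159 0.4233] w [-0.2153 -0.1976 -0.1746] F [3.3139 3.9677 4.6335]
  a [0.3908 0.3988 0.4077] w [-0.224  -0.2058 -0.1834] F [3.2326 3.9475 4.7538]
```

>>> send_rows:
  plan:
    - [[1,-0.004,0.016,-0.022,0],[1,-0.007,0.031,-0.043,0],[1,-0.011,0.046,-0.065,0]]

```text
t: 6.02
tool_pos: [0.5065, 0.0628, 0.283]
orientation: [-1.908, -2.496, 0.001]
force: [1.2, -1.6, 3.0]
opening: 0.0004
gripper_force: 1.6
```

```bash
python3 - <<'E'
import json; l=json.load(open("log.json"))
for c,d in zip(l["plan"],(.001,.003,.004)): c[1]+=d*.2
json.dump(l,open("log.json","w"))
E
python3 pf.py step 4,4,4
```

```text
N meas 3.46 side 0.72 tang -0.91
t 6.02 pos [0.5065 0.0628 0.283 ] force [ 1.18 -1.64  3.03] fu -1.89 cmd [0.5068 0.0628 0.284 ]
a [0.3886 0.3944 0.4015] w [-0.2328 -0.2199 -0.1992] k [-0.1869  0.3987  0.6772] F [3.4081 3.9305 4.5679]
rows [[1, -0.005, 0.014, -0.031, 0], [1, -0.009, 0.03, -0.058, 0], [1, -0.013, 0.045, -0.087, 0]]
  a [0.3691 0.3754 0.3839] w [-0.2458 -0.2329 -0.2126] F [3.3843 3.9515 4.7154]
  a [0.3483 0.3552 0.3651] w [-0.2597 -0.2472 -0.227 ] F [3.3411 3.9528 4.8482]
  a [0.3265 0.3336 0.3452] w [-0.275  -0.2621 -0.2424] F [3.2934 3.9294 4.9773]
```

>>> send_rows:
  plan:
    - [[1,-0.005,0.014,-0.031,0],[1,-0.009,0.03,-0.058,0],[1,-0.013,0.045,-0.087,0]]

```text
t: 6.27
tool_pos: [0.504, 0.0722, 0.2656]
orientation: [-1.908, -2.496, -0.0]
force: [-0.2, 1.8, 3.3]
opening: 0.0005
gripper_force: 1.5
```

```bash
python3 pf.py step 4,4,4
```

```text
N meas 2.82 side 0.25 tang 2.56
t 6.27 pos [0.504  0.0722 0.2656] force [-0.23  1.84  3.34] fu 1.84 cmd [0.5042 0.0718 0.2666]
a [0.3231 0.328  0.334 ] w [-0.2843 -0.2746 -0.2615] k [0.2216 0.5681 0.6954] F [3.3108 3.7461 4.2872]
rows [[1, -0.006, 0.021, -0.041, 0], [1, -0.01, 0.038, -0.077, 0], [1, -0.015, 0.055, -0.116, 0]]
  a [0.2988 0.3039 0.3106] w [-0.3047 -0.295  -0.2824] F [3.4858 3.9458 4.5518]
  a [0.2725 0.278  0.2856] w [-0.328  -0.318  -0.3053] F [3.4503 3.9364 4.624 ]
  a [0.2444 0.2501 0.2589] w [-0.3525 -0.3419 -0.3288] F [3.4064 3.9184 4.7074]
```

>>> send_rows:
  plan:
    - [[1,-0.006,0.022,-0.044,0],[1,-0.011,0.041,-0.083,0]]

```text
t: 6.43
tool_pos: [0.5018, 0.08, 0.2487]
orientation: [1.908, 2.495, -0.001]
force: [1.3, -2.3, 2.3]
opening: 0.0009
gripper_force: 1.9
```

```bash
python3 - <<'E'
import json; l=json.load(open("log.json"))
c0=[0.5042,0.0718,0.2666]
import numpy as np
p=l["plan"]; 
for c,dx,dy,dz in zip(p,(0,-.001),(.001,.003),(-.003,-.006)): c[0]+=dx*.2;c[1]+=dy*.2;c[2]+=dz*.2
json.dump(l,open("log.json","w"))
s=open("pf.py").read().replace("        s,nu,nz,_=geo(S[0],*p); F","        S[2]+=rng.normal(0,.08,S.shape[1])\n        s,nu,nz,_=geo(S[0],*p); F").replace("rng.normal(0,.001,","rng.normal(0,.002,")
open("pf.py","w").write(s)
E
python3 pf.py step 3.8,3.8,3.8
```

```text
N meas 2.74 side 0.68 tang -2.09
t 6.43 pos [0.5018 0.08   0.2487] force [ 1.31 -2.28  2.32] fu -2.54 cmd [0.502 0.08  0.25 ]
a [0.2669 0.2718 0.2774] w [-0.3408 -0.3337 -0.3243] k [0.3833 0.6277 0.7828] F [3.7272 4.1611 4.6692]
rows [[1, -0.005, 0.019, -0.041, 0], [1, -0.01, 0.037, -0.086, 0], [1, -0.015, 0.054, -0.135, 0]]
  a [0.2375 0.2425 0.2483] w [-0.3735 -0.3621 -0.3501] F [3.3073 3.7505 4.2758]
  a [0.2059 0.2108 0.2171] w [-0.4039 -0.3895 -0.3729] F [3.2892 3.7225 4.2927]
  a [0.1713 0.1769 0.1836] w [-0.4355 -0.4175 -0.3981] F [3.2081 3.7105 4.3137]
```

>>> send_rows:
  plan:
    - [[1,-0.004,0.017,-0.049,0],[1,-0.009,0.034,-0.097,0]]

```text
t: 6.6
tool_pos: [0.4999, 0.0874, 0.2292]
orientation: [-1.907, -2.496, -0.0]
force: [0.4, 0.6, 3.0]
opening: 0.0004
gripper_force: 2.0
```

```bash
python3 - <<'E'
import json; l=json.load(open("log.json"))
c=l["cmd"]; l["plan"]=[[c[0]+r[0]*.2,c[1]+r[1]*.2,c[2]+r[2]*.2] for r in ((-.004,.017,-.049),(-.009,.034,-.097))]
json.dump(l,open("log.json","w"))
s=open("pf.py").read().replace("rng.normal(0,.002,","rng.normal(0,.006,")
open("pf.py","w").write(s)
E
python3 pf.py step 3.8,3.8,3.8
```

```text
N meas 2.94 side 0.55 tang 0.84
t 6.6 pos [0.4999 0.0874 0.2292] force [0.4  0.64 3.02] fu 0.51 cmd [0.5002 0.0868 0.2306]
a [0.193  0.2001 0.2077] w [-0.423  -0.4086 -0.3937] k [0.4437 0.6529 0.8501] F [3.2058 3.8392 4.5218]
rows [[1, -0.007, 0.027, -0.058, 0], [1, -0.012, 0.045, -0.114, 0], [1, -0.017, 0.062, -0.174, 0]]
  a [0.1572 0.1643 0.1721] w [-0.4628 -0.4413 -0.419 ] F [3.1706 3.8075 4.5003]
  a [0.1184 0.1259 0.1336] w [-0.5023 -0.4735 -0.4453] F [3.0874 3.7612 4.4576]
  a [0.0768 0.0845 0.0933] w [-0.5396 -0.5056 -0.4732] F [3.0643 3.713  4.4595]
```

>>> send_rows:
  plan:
    - [[1,-0.007,0.026,-0.059,0],[1,-0.012,0.044,-0.116,0]]

```text
t: 6.77
tool_pos: [0.4977, 0.0958, 0.2059]
orientation: [1.908, 2.495, -0.0]
force: [2.7, -1.6, 3.7]
opening: 0.0003
gripper_force: 2.1
```

```bash
cat > fix.py <<'E'
import json,sys; l=json.load(open("log.json")); c=l["cmd"]
l["plan"]=[[c[i]+r[i]*.2 for i in range(3)] for r in json.loads(sys.argv[1])]; json.dump(l,open("log.json","w"))
E
python3 fix.py "[[-0.007,0.026,-0.059],[-0.012,0.044,-0.116]]"; python3 pf.py step 3.6,3.6,3.8,3.9,3.9,3.9
```

```text
N meas 3.8 side 2.17 tang -2.1
t 6.77 pos [0.4977 0.0958 0.2059] force [ 2.66 -1.56  3.74] fu -2.2 cmd [0.4978 0.0956 0.2074]
a [0.1136 0.1223 0.1306] w [-0.5116 -0.4824 -0.4539] k [0.4182 0.6601 0.9107] F [3.2246 4.0128 4.7641]
rows [[1, -0.005, 0.02, -0.062, 0], [1, -0.009, 0.035, -0.125, 0], [1, -0.012, 0.045, -0.181, 0], [1, -0.012, 0.045, -0.183, 0], [1, -0.012, 0.045, -0.183, 0], [1, -0.012, 0.045, -0.183, 0]]
  a [0.0713 0.0802 0.0889] w [-0.5538 -0.5158 -0.4797] F [2.8301 3.589  4.3217]
  a [0.0256 0.0355 0.0453] w [-0.5905 -0.5461 -0.5035] F [2.6749 3.5166 4.3496]
  a [0.     0.     0.0004] w [-0.5074  0.      0.    ] F [3.7865 3.7865 3.8201]
  a [0. 0. 0.] w [0. 0. 0.] F [3.9059 3.9059 3.9059]
  a [0. 0. 0.] w [0. 0. 0.] F [3.9059 3.9059 3.9059]
  a [0. 0. 0.] w [0. 0. 0.] F [3.9059 3.9059 3.9059]
```

>>> send_rows:
  plan:
    - [[1,-0.005,0.019,-0.061,0],[1,-0.009,0.033,-0.123,0]]

```text
t: 6.93
tool_pos: [0.4958, 0.1027, 0.1812]
orientation: [-1.908, -2.496, -0.0]
force: [2.7, 0.6, 3.4]
opening: 0.0002
gripper_force: 1.8
```

```bash
python3 fix.py "[[-0.005,0.019,-0.061],[-0.009,0.033,-0.123]]"; python3 pf.py step 3.7,3.8,3.8,3.8
```

```text
N meas 3.37 side 2.8 tang -0.32
t 6.93 pos [0.4958 0.1027 0.1812] force [2.73 0.62 3.38] fu -0.1 cmd [0.496  0.1022 0.1828]
a [0.0223 0.0318 0.0407] w [-0.5975 -0.5535 -0.5117] k [0.397  0.6896 0.9736] F [2.7622 3.5713 4.3286]
rows [[1, -0.003, 0.012, -0.057, 0], [1, -0.003, 0.012, -0.058, 0], [1, -0.003, 0.012, -0.058, 0], [1, -0.003, 0.012, -0.058, 0]]
  a [0. 0. 0.] w [0. 0. 0.] F [3.7268 3.7268 3.7268]
  a [0. 0. 0.] w [0. 0. 0.] F [3.7865 3.7865 3.7865]
  a [0. 0. 0.] w [0. 0. 0.] F [3.7865 3.7865 3.7865]
  a [0. 0. 0.] w [0. 0. 0.] F [3.7865 3.7865 3.7865]
```

>>> send_rows:
  plan:
    - [[1,-0.003,0.011,-0.052,0],[1,-0.003,0.012,-0.057,0],[1,-0.003,0.012,-0.058,0]]

```text
t: 7.18
tool_pos: [0.4942, 0.1052, 0.1697]
orientation: [-1.905, -2.494, 0.002]
force: [-3.3, 1.8, 4.8]
opening: 0.0008
gripper_force: 2.1
```

```bash
python3 avg.py 8
```

```text
7.5833 [-2.9215  2.1505  3.6331  0.4951  0.1047  0.171 ] [0.0003 0.0002 0.0003] fu 2.8311521044290466
```

>>> send_rows:
  plan:
    - [[1,0,0,0,0],[1,0,0,0,0],[1,0,0,0,0],[1,0,0,0,0],[1,0,0,0,0],[1,0,0,0,0],[1,0,0,0,0],[1,0,0,0,0],[1,0,0,0,0],[1,0,0,0,0],[1,0,0,0,0],[1,0,0,0,0],[1,0,0,0,0],[1,0,0,0,0],[1,0,0,0,0],[1,0,0,0,0],[1,0,0,0,0],[1,0,0,0,0],[1,0,0,0,0],[1,0,0,0,0]]

```text
t: 9.25
tool_pos: [0.4953, 0.1045, 0.1708]
orientation: [1.908, 2.496, -0.0]
force: [-1.4, 1.1, 3.8]
opening: 0.0007
gripper_force: 1.9
```

```bash
python3 avg.py 10
python3 - <<'E'
from plant import viewer
import cv2; cv2.imwrite("pics/end.png",viewer.read_camera("side")[0])
E
```

```text
9.75 [-1.5996  1.2578  3.2985  0.4953  0.1046  0.1708] [0. 0. 0.] fu 1.6277034959673373
```

View pics/end.png

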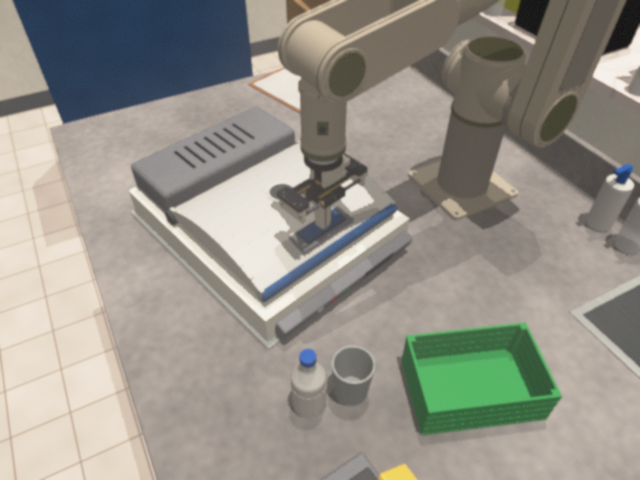

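>>> send_rows:
  plan:
    - [[1,0,0,0,0],[1,0,0,0,0],[1,0,0,0,0],[1,0,0,0,0],[1,0,0,0,0],[1,0,0,0,0],[1,0,0,0,0],[1,0,0,0,0],[1,0,0,0,0],[1,0,0,0,0],[1,0,0,0,0],[1,0,0,0,0],[1,0,0,0,0],[1,0,0,0,0],[1,0,0,0,0],[1,0,0,0,0],[1,0,0,0,0],[1,0,0,0,0],[1,0,0,0,0],[1,0,0,0,0]]

```text
t: 11.47
tool_pos: [0.4953, 0.1046, 0.1708]
orientation: [1.908, 2.496, 0.0]
force: [-2.3, 0.6, 2.4]
opening: 0.0003
gripper_force: 1.9
```

The picture shows the lid shut on the deck with the fingertips on the plate at (322,222). The basket, cup and bottle haven't moved.

```bash
python3 avg.py 12; python3 -c "
from plant import order; print(order.close_job())"
```

```text
12.0667 [-1.4005  1.5245  3.6454  0.4953  0.1046  0.1708] [0. 0. 0.] fu 1.8340361738624522
the job is handed in; nothing more can be done
None
```

I closed the lid and handed the job in at about 12 s with the arm still pressing. It had been held shut for about 5 s at an estimated 3.4–3.9 N. On the way down the readings were about 2.7–4.3 N, with roughly 0.6 N of sensor noise, so a brief dip below 2.5 N can't be ruled out. My estimate of the speed at the seal is 0.55–0.6 rad/s against the 0.75 slam limit. The final picture shows the basket, cup and bottle where they were.

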